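# Reload the surgical tape holder

## Task

Load the three tape reels from the tray onto the spindle of the tape holder: the widest goes on first, up against the back disc, then the middle one, and the narrowest last at the free end. Push each reel fully home so that they sit snug against one another, let go of them, and do not disturb the other things on the desk.

Things in the scene. Friction and masses are not known exactly. Their poses are not given: they have to be found in the camera images.
- reel_wide_mid (a point): Wide reel of surgical tape in a closed hard white plastic case with a grey core: a rigid ring 60 mm in outer diameter, 75 mm wide, bore 27 mm right through, about 135 g. This point is its centre (on the bore axis, half-way along). Its x axis runs along the bore. At the start it lies on its side in one bay of the tray, bore level, centre 34 mm above the desk; any reel may be in any bay.
- reel_mid_mid (a point): Middle reel, alike but 50 mm wide (60 mm diameter, bore 27 mm, about 90 g). This point is its centre; x axis along the bore. Lies on its side in another bay of the tray.
- reel_narrow_mid (a point): Narrow reel, alike but 25 mm wide (60 mm diameter, bore 27 mm, about 45 g). This point is its centre; x axis along the bore. Lies on its side in the remaining bay of the tray.
- tray: Low white tray, fixed, 125 (x) by 310 mm (y), rim 14 mm high, floor 4 mm thick; origin at the centre of its underside. Three bays side by side at y = -100, 0 and +100 mm, each between two rails along x that stand 12 mm above the desk, 22 to 28 mm either side of the bay's middle, and keep a reel from rolling. 40 mm is free between neighbouring reels.
- spindle: Fixed steel spindle of the tape holder, 20 mm diameter, 165 mm long, last 12 mm tapering to 11 mm. Origin: on its axis at the root, on the face of the grey back disc that the first reel stops against, 105 mm above the desk. z axis: along the spindle to the free end, 30 degrees above level, away from the robot. x axis: square to it, steeply down (30 degrees from vertical). y axis: level.
- holder: Tape holder that carries the spindle: fixed grey foot 200 (x) by 130 mm, 14 mm high; origin under its centre, x axis level, pointing the way the spindle points. Behind the 52 mm back disc an 84 mm wide plate leans back, up to 36 mm above the spindle axis. A thin tear-off bar runs parallel to the spindle; its teeth come to 44 mm below the axis.
- spindle_tip (a point): Free end of the spindle, on its axis, 165 mm from the root (about 188 mm above the desk). Friction is moderate: a reel let go on the spindle may stay where it is or slide down towards the disc.
- disinfectant: Bystander: white bottle, 64 mm diameter, 155 mm tall; origin under its centre.
- pill_bottle: Bystander: small amber jar, 40 mm diameter, 62 mm tall; origin under its centre.
- gallipot: Bystander: small steel bowl, 76 mm diameter, 36 mm tall; origin under its centre.
- scissors: Bystander: steel dressing scissors lying flat, about 160 mm long along its x, 8 mm thick; origin near its middle, on the desk.
- stapler: Bystander: black stapler, 125 mm long along its x, about 50 mm tall; origin under its centre.
- oximeter: Bystander: fingertip clip sensor, 60 by 36 mm, 31 mm tall; origin under its centre.
Not all that is in view belongs to the job. Leave any pink or turquoise look-alike of the part that bears reel_narrow_mid alone.

How it is judged:
By the outcome, as a careful person would: the job done as asked, in the order asked, and still so for the second after the job is handed in, with the robot touching nothing.
It also fails if it takes over 72 s, if anything falls off the work surface, if the arm or the gripper's body presses on something with over 40 N, if the wrist force passes 120 N, or if a joint passes its speed limit or range.

## Robot

A 7-joint arm with a two-finger parallel gripper is mounted at the origin on the work surface. World frame = base frame: x ahead of the robot, y to its left, z up, the work surface at z = 0. Lengths are in m, angles in rad, forces in N, time in s.
With the tool pointing down it reaches from about 0.4 to 0.9 m from the base axis. Payload 5.5 kg.
Tool frame: the origin (TCP) lies midway between the tips of the shut fingers; the grasp point (between the pads) lies 19 mm behind it (manip.grip_depth is the distance from the TCP to the grasp point, in m); z points along the fingers, x is the direction in which the jaws open and shut, and the axes are right-handed (so a half turn about z gives the same grasp; the last joint's range is limited). The gripper opens to 92 mm and grips with 3 to 60 N. Pads are 19 mm wide; open, the fingers measure 130 mm over their backs; the gripper's body (75 mm by 190 mm) begins 47 mm behind the grasp point.
Start: joints at [1.572, 0.501, -0.427, 1.55, 0.221, 1.138, -0.21], TCP at [0.168, -0.628, 0.227] pointing down, gripper open.
Joint ranges: [-2.88, 2.88], [-0.31, 2.03], [-1.54, 1.56], [0.2, 2.42], [-1.41, 4.55], [0.19, 2.02], [-2.57, 2.57]. Speed limits (rad/s): [2.57, 2.57, 3.14, 3.14, 3.14, 3.14, 3.14].

## Interface

Orientations are given as a unit quaternion [x, y, z, w].
In Python, from bench import manip, effector, viewer gives the robot as it stands. Calls block until the motion is done:
- manip.move_pose(position, orientation): joint-space move of the TCP to a pose.
- manip.servo_line(position, ori=None, vel=0.15): straight line of the TCP; ori=None keeps the orientation; vel is the mean speed in m/s.
- manip.movej(angles): joint-space move.
- effector.open_jaws() and effector.close(f_grip=None): open the fingers fully, or close them until they stop; f_grip is the grip in N (None keeps the last).
- manip.sleep(seconds).
- manip.solve_ik(position, orientation): joint angles nearest the present ones, or None.
- viewer.get_image(name): name is "scene" or "side" or "wrist"; returns the picture (420x560x3 uint8, red, green, blue); there is no depth.
- viewer.get_calibration(name): a dict with "vfov" (degrees; the focal length in pixels is half the picture's height over the tangent of half this angle, whatever the lens; pixels are square), "cx", "cy" (the principal point, pixels), "dist_coeffs" ([k1, k2, p1, p2, k3] as OpenCV has them; the pictures are not rectified), "eye" and "attitude" of the camera in the world. Camera axes: x right, y down, z forward; pixel columns grow to the right and rows downward; lengths in m; the calibration is good to about 2 mm. A picture is of the moment at which its call begins: read the wrist's pose just before it. get_calibration takes no time and is no camera call; for the wrist camera it gives the pose at the moment of the call.
A pose or a line that the arm cannot do raises manip.PlanningError and nothing moves.
- manip.hand_in(): hands the job in, once; it reports no verdict.
Readings, each from a call of its own:
- manip.current_clock(): time.
- manip.current_q(): joint angles.
- manip.current_joint_velocities(): joint speeds.
- manip.current_tau(): joint torques, N m.
- manip.current_tool_pos(): TCP position.
- manip.current_tcp_rot(): TCP orientation.
- manip.current_force(): force on the tool from outside, world axes, zero at the start.
- manip.current_wrist_torque(): the same for the moment, N m.
- manip.current_finger_gap(): finger opening in m.
Only numpy, scipy, OpenCV 4.12 (cv2) and the standard library are available. Lean on these libraries where they do the work, as an engineer would, in place of code of your own. Each camera call takes 0.05 s, during which the arm holds its last target.

## Working session

There is one attempt and no reset: what is moved stays moved. The work goes in short steps, each a Python script; the robot and the scene stay as the last script left them, time stands still between calls to the robot, and variables do not carry over. Pictures are saved under pics/ and viewed, and the job is handed in when it is done.

```bash
mkdir -p pics; ls; python3 - <<'E'
from bench import manip, effector, viewer
import cv2
for n in ["scene","side","wrist"]:
    c=viewer.get_calibration(n); print(n,c)
    cv2.imwrite(f"pics/{n}0.png",viewer.get_image(n)[:,:,::-1])
print(manip.current_clock(),manip.grip_depth,manip.current_tcp_rot(),manip.current_finger_gap())
E
```

```text
pics
scene {'vfov': 44.42336708369135, 'cx': 283.2664353806206, 'cy': 204.06983403876876, 'dist_coeffs': array([0.03639439, 0.        , 0.        , 0.        , 0.        ]), 'eye': array([1.31435303, 0.15804168, 1.32488067]), 'attitude': array([ 0.58388927,  0.76089842, -0.22406406, -0.17292254])}
side {'vfov': 51.383190002159466, 'cx': 272.5820762614892, 'cy': 212.89528515367954, 'dist_coeffs': array([-0.07699255,  0.        ,  0.        ,  0.        ,  0.        ]), 'eye': array([ 0.13712196, -0.54364192,  0.89993128]), 'attitude': array([ 0.88106182, -0.32451806,  0.12620545, -0.32014104])}
wrist {'vfov': 61.88077554652831, 'cx': 276.8918307995928, 'cy': 208.0327978630474, 'dist_coeffs': array([0.01589609, 0.        , 0.        , 0.        , 0.        ]), 'eye': array([ 0.2491257 , -0.60582227,  0.38442257]), 'attitude': array([ 0.78382607, -0.60152039, -0.09436428,  0.1220053 ])}
0.15 0.0188 [ 7.93353640e-01 -6.08760565e-01 -5.86571172e-04 -4.83215386e-04] 0.09188974074506154
```

View pics/scene0.png

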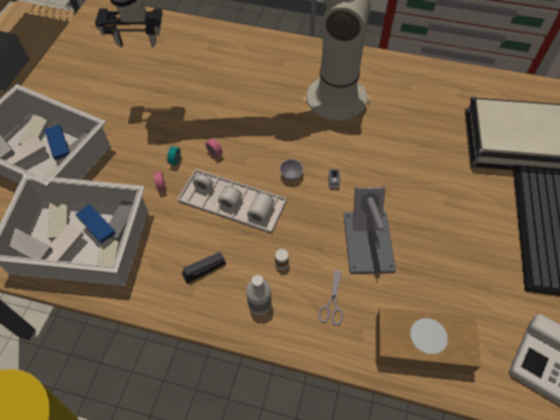

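View pics/side0.png

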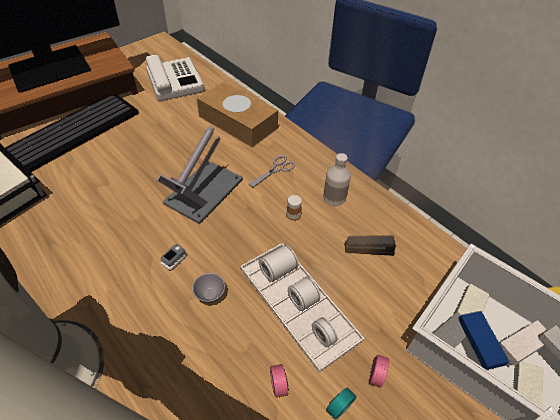

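View pics/wrist0.png

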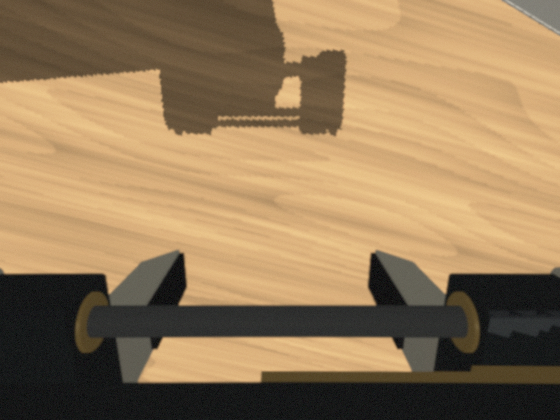

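The scene shows the tray around (232,200), with the narrow reel at (203,184), the middle one at (231,196) and the wide one at (261,207). The holder is at (370,230). In the side view the spindle runs from about (182,187) to (210,130). I'll zoom in next.

```bash
cat > h.py <<'E'
import numpy as np, cv2
from scipy.spatial.transform import Rotation as R
def ray(c,uv,H=420):
    f=H/2/np.tan(np.radians(c['vfov'])/2)
    K=np.array([[f,0,c['cx']],[0,f,c['cy']],[0,0,1]])
    p=cv2.undistortPoints(np.array(uv,float).reshape(-1,1,2),K,np.array(c['dist_coeffs'])).reshape(-1,2)
    d=np.c_[p,np.ones(len(p))]
    d=R.from_quat(c['attitude']).apply(d)
    return np.array(c['eye']),d/np.linalg.norm(d,axis=1)[:,None]
def onplane(c,uv,z):
    e,d=ray(c,uv); return e+d*((z-e[2])/d[:,2])[:,None]
def tri(cs,uvs):
    A=np.zeros((3,3));b=np.zeros(3);L=[]
    for c,uv in zip(cs,uvs):
        e,d=ray(c,uv);P=np.eye(3)-np.outer(d[0],d[0]);A+=P;b+=P@e;L.append((e,P))
    x=np.linalg.solve(A,b); return x,[np.linalg.norm(P@(x-e)) for e,P in L]
def proj(c,X,H=420):
    f=H/2/np.tan(np.radians(c['vfov'])/2)
    K=np.array([[f,0,c['cx']],[0,f,c['cy']],[0,0,1]])
    Rm=R.from_quat(c['attitude']).as_matrix().T
    return cv2.projectPoints(np.array(X,float).reshape(-1,3),cv2.Rodrigues(Rm)[0],-Rm@c['eye'],K,np.array(c['dist_coeffs']))[0].reshape(-1,2)
E
python3 - <<'E'
import cv2,numpy as np
def crop(n,x0,y0,w,h,s,o):
    im=cv2.imread(f'pics/{n}0.png')[y0:y0+h,x0:x0+w]
    im=cv2.resize(im,None,fx=s,fy=s,interpolation=cv2.INTER_CUBIC)
    for i in range(0,w,10): cv2.putText(im,str(x0+i),(i*s,8),0,.3,(0,0,255),1) if i%20==0 else None; cv2.line(im,(i*s,10),(i*s,14),(0,0,255),1)
    for i in range(0,h,10): cv2.putText(im,str(y0+i),(0,i*s+4),0,.3,(0,0,255),1)
    cv2.imwrite(f'pics/{o}.png',im)
crop('scene',170,160,130,75,6,'s_tray'); crop('scene',335,175,75,105,5,'s_hold')
crop('side',235,235,135,140,4,'d_tray'); crop('side',150,115,100,115,5,'d_hold')
E
```

```text
(no output)
```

View pics/s_tray.png

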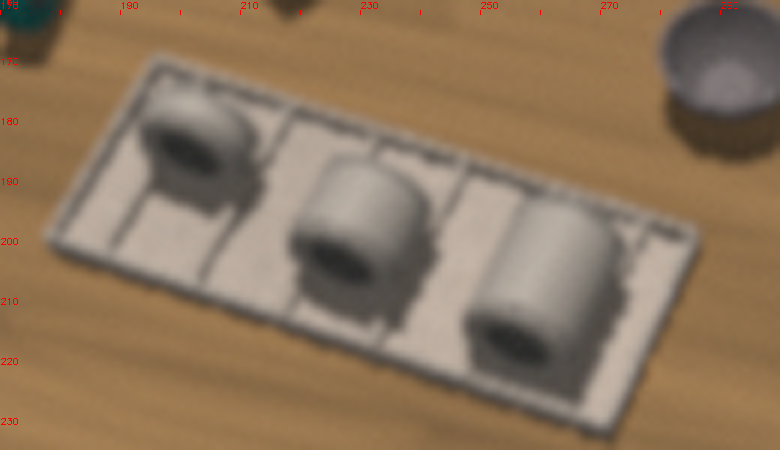

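View pics/s_hold.png

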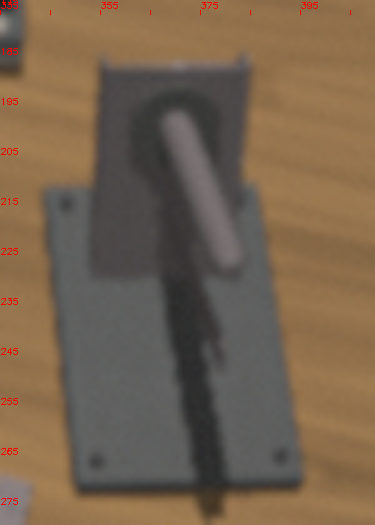

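View pics/d_tray.png

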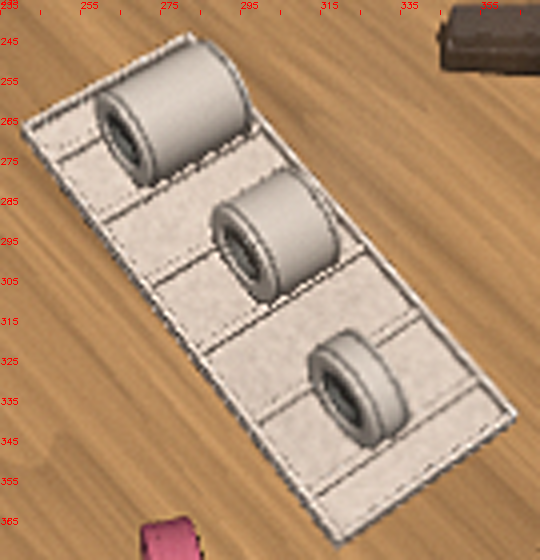

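View pics/d_hold.png

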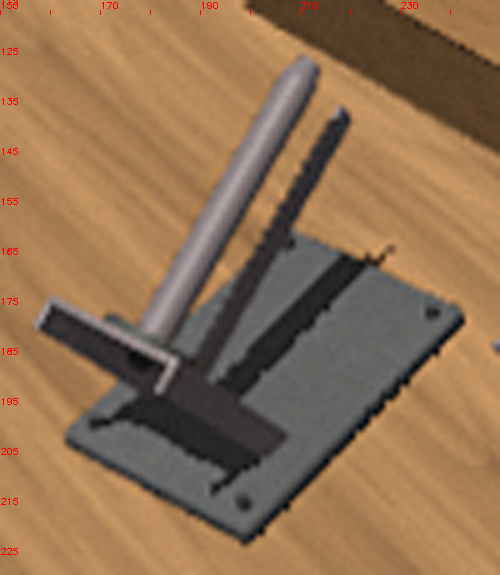

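```bash
python3 - <<'E'
from bench import viewer
from h import *
np.set_printoptions(precision=4,suppress=True)
S=viewer.get_calibration('scene');D=viewer.get_calibration('side')
a=onplane(S,[(196.3,169.7),(286.7,199.2),(272,232.5),(177.8,200)],.014)
b=onplane(D,[(319.5,370.8),(241.2,267.5),(282.5,243.8),(363.8,338.2)],.014)
for q in(a,b):
    print('tray',q.mean(0),[np.linalg.norm(q[i]-q[i-1]) for i in range(4)],np.degrees(np.arctan2(*(q[1]-q[0])[[1,0]])),np.degrees(np.arctan2(*(q[2]-q[1])[[1,0]])),np.degrees(np.arctan2(*(q[3]-q[0])[[1,0]])))
a=onplane(S,[(344,212.6),(386.6,212.4),(395,271.5),(351,272)],.014)
b=onplane(D,[(163.6,202.6),(199,222.5),(242.6,178.6),(208,161)],.014)
for q in(a,b):
    print('foot',q,q.mean(0),[np.linalg.norm(q[i]-q[i-1]) for i in range(4)],np.degrees(np.arctan2(*(q[1]-q[0])[[1,0]])),np.degrees(np.arctan2(*(q[2]-q[1])[[1,0]])),np.degrees(np.arctan2(*(q[3]-q[0])[[1,0]])))
t=tri([S,D],[(381,228),(211,127.5)]);r=tri([S,D],[(370,198),(181,182)])
print(t,r); print(onplane(S,[(381,228)],.188),onplane(D,[(211,127.5)],.188),onplane(S,[(370,198)],.105))
E
```

```text
tray [ 0.5201 -0.2126  0.014 ] [np.float64(0.12366753547029584), np.float64(0.3069554414606821), np.float64(0.12477053772885086), np.float64(0.30974716062739555)] 83.64385941686686 -5.430664030793202 -6.714982664218406
tray [ 0.511  -0.2227  0.014 ] [np.float64(0.12367936335070237), np.float64(0.30455058379027306), np.float64(0.1233394982997621), np.float64(0.30489217297324145)] 83.64018565300856 -5.234934974248302 -5.3962065221722915
foot [[0.4773 0.125  0.014 ]
 [0.4435 0.2481 0.014 ]
 [0.6309 0.3003 0.014 ]
 [0.6644 0.1821 0.014 ]] [0.554  0.2139 0.014 ] [np.float64(0.1956077797145701), np.float64(0.12772053375858516), np.float64(0.19450965104323834), np.float64(0.1228563758070347)] 105.3552517506832 15.569356889863299 16.99438500923662
foot [[0.4339 0.2342 0.014 ]
 [0.4681 0.1148 0.014 ]
 [0.6546 0.168  0.014 ]
 [0.6215 0.2913 0.014 ]] [0.5445 0.2021 0.014 ] [np.float64(0.19609883605291173), np.float64(0.12421840466376587), np.float64(0.19397595154958056), np.float64(0.12769441512501215)] -74.01746493001936 15.931203316874464 16.942394201701966
(array([0.6073, 0.2297, 0.1842]), [np.float64(0.00013811486116611802), np.float64(0.00013811486116603966)]) (array([0.4722, 0.1869, 0.1073]), [np.float64(0.002793091724455774), np.float64(0.0027930917244557625)])
[[0.6095 0.2296 0.188 ]] [[0.6048 0.2255 0.188 ]] [[0.4682 0.189  0.105 ]]
```

The scene and side cameras disagree by about 13 mm at desk level, so I'll use the wrist camera as the deciding close-range measurement.

```bash
cat > m.py <<'E'
from bench import manip, effector, viewer
from h import *
np.set_printoptions(precision=4,suppress=True)
def pickori(yaw,flip=False):
    # tool z down, tool x along tray y
    y=yaw+np.pi/2+(np.pi if flip else 0)
    x=np.array([np.cos(y),np.sin(y),0]);z=np.array([0,0,-1.]);return R.from_matrix(np.c_[x,np.cross(z,x),z])
E
python3 - <<'E'
from m import *
c=viewer.get_calibration('wrist');Rt=R.from_quat(manip.current_tcp_rot());p=np.array(manip.current_tool_pos())
print('camoff',Rt.inv().apply(c['eye']-p)); Rc=Rt.inv()*R.from_quat(c['attitude']);print(Rc.as_matrix())
yaw=np.radians(-5.8)
off=Rt.inv().apply(c['eye']-p)
for f in(0,1):
    o=pickori(yaw,f); q=manip.solve_ik(np.array([.515,-.217,.12]),o.as_quat());print('pick',q)
    ys=np.radians(16.2);h=np.array([np.cos(ys),np.sin(ys),0]);z=np.array([0,0,1.])
    sz=h*np.cos(np.pi/6)+z*.5; sx=h*.5-z*np.cos(np.pi/6); sy=np.cross(sz,sx)*(1 if f else -1)
    print('sy',sy)
    # tool z=sx, tool x=+-sy
    o2=R.from_matrix(np.c_[sy,np.cross(sx,sy),sx])
    for s in(.03,.1,.165,.24):
        print(s,manip.solve_ik(np.array([.468,.186,.105])+sz*s+sx*.019,o2.as_quat()))
E
```

```text
camoff [ 0.     -0.0839 -0.1586]
[[ 1.     -0.0005  0.0005]
 [ 0.0003  0.9524  0.3048]
 [-0.0006 -0.3048  0.9524]]
pick [ 1.0907  0.6578 -0.9927  1.8599  0.6575  0.9934  1.2801]
sy [ 0.279  -0.9603 -0.    ]
0.03 [-1.2857  0.4075  0.9161  2.4016  4.4889  0.2185 -0.0433]
0.1 [-1.2302  0.4042  0.904   2.2516 -1.1876  0.2477 -0.6264]
0.165 [-0.2615  0.3118 -0.2071  2.0779  0.5475  0.2764 -2.2227]
0.24 [-0.2513  0.3595 -0.2067  1.8993  0.3824  0.3938 -2.0313]
pick [ 0.8236  0.5091 -0.6025  1.8679  0.3676  0.8767 -1.6307]
sy [-0.279   0.9603  0.    ]
0.03 [ 0.2818  0.3976 -0.8639  2.3577  1.648   0.3882 -0.1534]
0.1 [ 0.4555  0.5087 -1.0838  2.204   1.4078  0.5322  0.1811]
0.165 [ 0.4376  0.5399 -1.0836  2.0578  1.2377  0.5875  0.3954]
0.24 [ 0.5063  0.7509 -1.3016  1.8768  1.2966  0.8505  0.4935]
```

```bash
python3 - <<'E'
from m import *
import json
o=pickori(np.radians(-5.8))
manip.move_pose([.45,-.21,.30],o.as_quat())
c=viewer.get_calibration('wrist');im=viewer.get_image('wrist');cv2.imwrite('pics/w1.png',im[:,:,::-1])
json.dump({k:np.array(v).tolist() for k,v in c.items()},open('w1.json','w'))
o=pickori(np.radians(16.2))
manip.move_pose([.47,.20,.42],o.as_quat())
c=viewer.get_calibration('wrist');im=viewer.get_image('wrist');cv2.imwrite('pics/w2.png',im[:,:,::-1])
json.dump({k:np.array(v).tolist() for k,v in c.items()},open('w2.json','w'))
print(manip.current_clock(),manip.current_q(),manip.current_tool_pos())
E
```

```text
3.675 [ 0.6157  0.2735 -1.29    1.5972  0.2638  1.4714  1.1593] [0.4707 0.1982 0.4194]
```

View pics/w1.png

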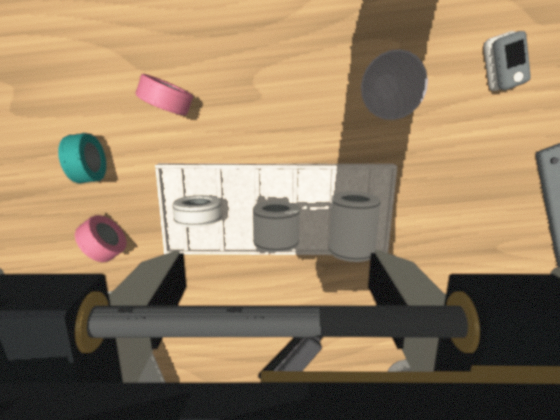

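View pics/w2.png

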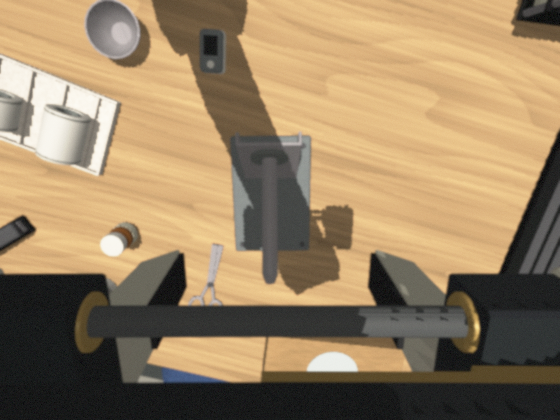

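w1 shows the tray from (157,165) to (395,258), with reels at about (197,210), (276,226) and (354,227). w2 shows the foot from (232,137) to (310,250), with the spindle running from (268,158) to its tip at (270,280). Next I'll zoom in for corners.

```bash
python3 - <<'E'
import cv2,numpy as np
def crop(n,x0,y0,w,h,s,o):
    im=cv2.imread(f'pics/{n}.png')[y0:y0+h,x0:x0+w]
    im=cv2.resize(im,None,fx=s,fy=s,interpolation=cv2.INTER_CUBIC)
    for i in range(0,w,20): cv2.putText(im,str(x0+i),(i*s,8),0,.3,(0,0,255),1);cv2.line(im,(i*s,10),(i*s,14),(0,0,255),1)
    for i in range(0,h,10): cv2.putText(im,str(y0+i),(0,i*s+4),0,.3,(0,0,255),1)
    cv2.imwrite(f'pics/{o}.png',im)
crop('w1',150,155,260,115,3,'w1c'); crop('w2',220,125,110,170,3,'w2c')
E
```

```text
(no output)
```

View pics/w1c.png

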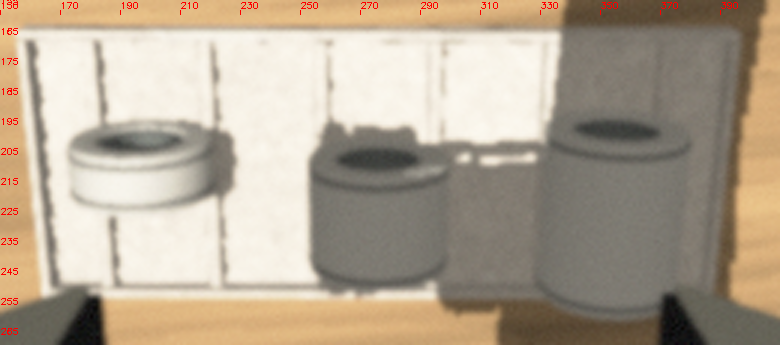

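View pics/w2c.png

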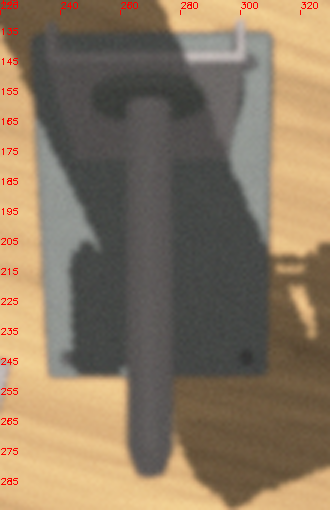

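```bash
cat > meas.py <<'E'
from h import *
import json
np.set_printoptions(precision=4,suppress=True)
c1=json.load(open('w1.json'));c2=json.load(open('w2.json'))
def rect(c,uv,z,nm):
    q=onplane(c,uv,z)  # TL TR BR BL ; TL->TR is +y, TL->BL is +x
    dx=(q[3]-q[0]+q[2]-q[1]);dy=(q[1]-q[0]+q[2]-q[3])
    print(nm,q.mean(0),np.linalg.norm(dx)/2,np.linalg.norm(dy)/2,np.degrees(np.arctan2(dx[1],dx[0])),np.degrees(np.arctan2(-dy[0],dy[1])))
    return q
rect(c1,[(155.7,164.7),(396.3,165.3),(387,254),(164,253.7)],.014,'tray')
rect(c2,[(230.3,135.7),(310,135.7),(308.3,249.7),(236.3,249.7)],.014,'foot')
t=onplane(c2,[(269.3,283.3)],.1875)[0];r=onplane(c2,[(269.3,157)],.105)[0]
print('tip',t,'root',r,np.linalg.norm(t-r),np.degrees(np.arctan2(*(t-r)[[1,0]])))
f=onplane(c1,[(196.7,202.3),(276,209),(356,199)],.034)
u=np.array([np.cos(np.radians(-5.8)),np.sin(np.radians(-5.8)),0])
for a,w in zip(f,(.025,.05,.075)): print('reel face',a,'centre',a+u*w/2)
E
python3 meas.py
```

```text
tray [ 0.5141 -0.2192  0.014 ] 0.12462430197707074 0.3087097986869617 -6.328694905477657 -6.060839076397283
foot [0.5471 0.2099 0.014 ] 0.19721863609670376 0.1263997866201001 16.778759152642046 16.03753825706729
tip [0.61   0.228  0.1875] root [0.4705 0.187  0.105 ] 0.16722299942378352 16.346354759748408
reel face [ 0.4853 -0.3167  0.034 ] centre [ 0.4978 -0.318   0.034 ]
reel face [ 0.5046 -0.2178  0.034 ] centre [ 0.5294 -0.2204  0.034 ]
reel face [ 0.5018 -0.1161  0.034 ] centre [ 0.5392 -0.1199  0.034 ]
```

```bash
cat >> m.py <<'E'
ys=np.radians(16.3);hh=np.array([np.cos(ys),np.sin(ys),0]);Z=np.array([0,0,1.])
sz=hh*np.cos(np.pi/6)+Z*.5; sx=hh*.5-Z*np.cos(np.pi/6); sy=np.cross(sz,sx)
o2=R.from_matrix(np.c_[sy,np.cross(sx,sy),sx])
root=np.array([.4695,.1875,.105])
GD=manip.grip_depth
def sp(s,d=0,l=0): return root+sz*s+sx*(d+GD)+sy*l   # TCP pose w/ grasp point at spindle coord s, d below axis
E
python3 - <<'E'
from m import *
import json
for k,(p) in enumerate([sp(.13,-.14),sp(.07,-.17)]):
    manip.move_pose(p,o2.as_quat())
    c=viewer.get_calibration('wrist');im=viewer.get_image('wrist');cv2.imwrite(f'pics/w{3+k}.png',im[:,:,::-1])
    json.dump({k:np.array(v).tolist() for k,v in c.items()},open(f'w{3+k}.json','w'))
    print(manip.current_clock(),manip.current_q(),manip.current_tool_pos()-p)
E
```

```text
4.675 [ 1.0457  0.0032 -1.4948  2.1585  0.1875  0.4702  1.2613] [0.0014 0.0004 0.0015]
5.3667 [ 0.5433 -0.2315 -0.9233  2.2941 -0.2627  0.4762  1.6435] [0.0007 0.0013 0.0006]
```

View pics/w3.png

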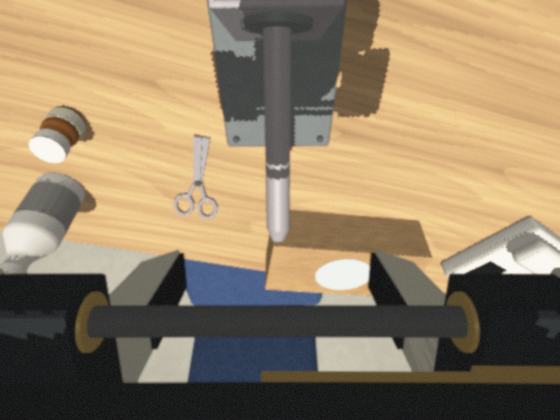

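View pics/w4.png

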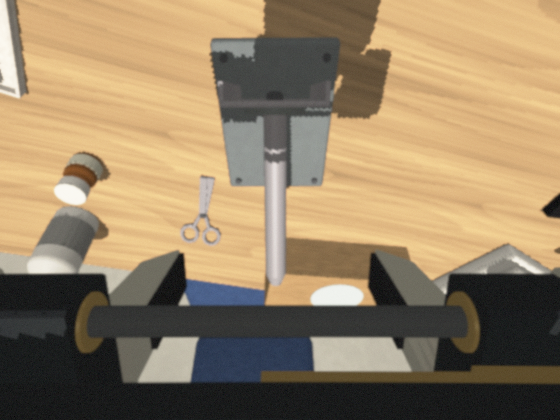

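```bash
python3 - <<'E'
from m import *
import json
cs={k:json.load(open(f'w{k}.json')) for k in(2,3,4)}
# lateral: edges of the spindle by gradient at rows
for k,rows,cx in((3,(60,90,120,150,190,215),278),(4,(120,135,175,200,230,255),275)):
    g=cv2.cvtColor(cv2.imread(f'pics/w{k}.png'),cv2.COLOR_BGR2LAB).astype(float)
    for r in rows:
        row=g[r-2:r+3,cx-25:cx+26].mean(0); d=np.abs(np.gradient(row,axis=0)).sum(1)
        l=np.argmax(d[:25]);rr=25+np.argmax(d[25:]);print(k,r,cx-25+l,cx-25+rr,(l+rr)/2+cx-25)
cc=[cs[2],cs[3],cs[4]];uv=[(269.3,283),(278.5,239),(276,282.5)]
print(tri(cc,uv)); tip=root+sz*.165; print(tip)
for k in cs:
    p=proj({a:np.array(b) for a,b in cs[k].items()},[root,root+sz*.05,root+sz*.1,tip]);print(k,p)
E
```

```text
3 60 255 290 272.5
3 90 264 290 277.0
3 120 264 294 279.0
3 150 265 290 277.5
3 190 265 289 277.0
3 215 266 288 277.0
4 120 256 290 273.0
4 135 263 290 276.5
4 175 266 291 278.5
4 200 264 286 275.0
4 230 264 286 275.0
4 255 265 284 274.5
(array([0.6092, 0.2285, 0.1879]), [np.float64(0.000758229335652794), np.float64(0.0004374754148804474), np.float64(0.0004009029798869116)])
[0.6067 0.2276 0.1875]
2 [[269.8275 156.4147]
 [269.809  192.1544]
 [269.7871 229.5535]
 [269.7529 280.922 ]]
3 [[277.7684  22.3011]
 [277.793   96.1492]
 [277.8159 161.5641]
 [277.8434 236.493 ]]
4 [[275.6654 108.4096]
 [275.6006 166.6248]
 [275.5408 219.3076]
 [275.4698 280.9026]]
```

```bash
sed -i 's/^root=.*/root=np.array([.4708,.1879,.105])/' m.py; cat >> m.py <<'E'
ty=np.radians(-6.1);tu=np.array([np.cos(ty),np.sin(ty),0]);op=pickori(ty)
reels={'w':(np.array([.5392,-.1199,.034]),.075),'m':(np.array([.5294,-.2204,.034]),.05),'n':(np.array([.4978,-.318,.034]),.025)}
def pick(k,off,fg=35):
    c,w=reels[k]; g=c+tu*off; g=np.array([g[0],g[1],.036-GD])
    manip.move_pose(g+[0,0,.12],op.as_quat()); manip.sleep(.15)
    manip.servo_line(g,vel=.12); manip.sleep(.2)
    print('at',manip.current_tool_pos()-g,manip.current_force())
    effector.close(fg); print('gap',manip.current_finger_gap(),manip.current_force())
    manip.servo_line(g+[0,0,.20],vel=.2); print('lifted gap',manip.current_finger_gap(),manip.current_force(),manip.current_clock())
def snap(n,nm):
    import json
    c=viewer.get_calibration(n);cv2.imwrite(f'pics/{nm}.png',viewer.get_image(n)[:,:,::-1])
    json.dump({k:np.array(v).tolist() for k,v in c.items()},open(nm+'.json','w'))
E
python3 - <<'E'
from m import *
pick('w',.008)
snap('wrist','p1');snap('side','p1s')
E
```

```text
at [ 0.0005 -0.0002  0.0007] [-1.0396  0.2482 -1.1899]
gap 0.0594193160966652 [-1.0773 -1.2643  0.029 ]
lifted gap 0.05981861932094836 [ 0.3078 -0.7313 -1.8119] 9.9333
```

```bash
python3 -c "
import cv2
a=cv2.imread('pics/p1.png');b=cv2.imread('pics/p1s.png');cv2.imwrite('pics/p1b.png',cv2.resize(cv2.hconcat([a,b]),(800,300)))"
```

```text
(no output)
```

View pics/p1b.png

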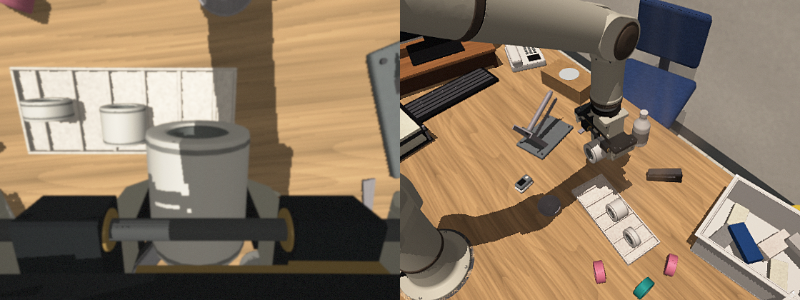

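```bash
python3 - <<'E'
from m import *
D=-.0025
manip.servo_line(manip.current_tool_pos()+np.array([0,0,.06]),vel=.25)
manip.move_pose(sp(.28,-.04,-.06),o2.as_quat()); print(manip.current_q(),manip.current_clock())
manip.servo_line(sp(.25,D),vel=.15); manip.sleep(.3)
print(manip.current_tool_pos()-sp(.25,D),manip.current_force(),manip.current_finger_gap(),manip.current_clock())
snap('wrist','a1');snap('side','a1s');snap('scene','a1t')
E
python3 -c "
import cv2
a=cv2.imread('pics/a1.png');b=cv2.imread('pics/a1s.png')[60:270,120:400];b=cv2.resize(b,(560,420));cv2.imwrite('pics/a1b.png',cv2.resize(cv2.hconcat([a,b]),(800,300)))"
```

```text
[ 0.312   0.4158 -0.7841  1.7974  0.6147  0.5831  1.0612] 11.7333
[ 0.0008 -0.0011  0.0005] [ 0.4459 -0.5306 -0.4384] 0.05969537766241576 12.6917
```

View pics/a1b.png

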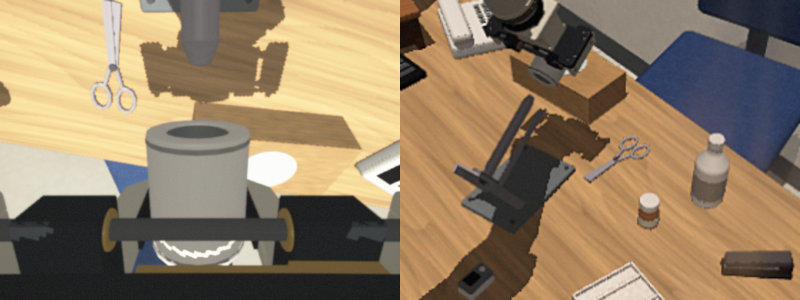

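```bash
python3 - <<'E'
from m import *
import json
c={k:np.array(v) for k,v in json.load(open('a1.json')).items()}
T=np.array(manip.current_tool_pos());Rt=R.from_quat(manip.current_tcp_rot());print(T-sp(.25,-.0025),(Rt*o2.inv()).as_rotvec())
b=T-Rt.apply([0,0,GD]) +Rt.apply([0,0,.0025])
for s in (-.0455,.0295):print(proj(c,[b+Rt.apply([0,s,0])]))
print('tip',proj(c,[root+sz*.165]))
im=cv2.imread('pics/a1.png');im=cv2.resize(im[40:300,190:360],None,fx=3,fy=3,interpolation=cv2.INTER_CUBIC)[:600]
for i in range(0,170,10):cv2.putText(im,str(190+i),(i*3,8),0,.3,(0,0,255),1)
for i in range(0,200,10):cv2.putText(im,str(40+i),(0,i*3+4),0,.3,(0,0,255),1)
cv2.imwrite('pics/a1c.png',im)
E
```

```text
[ 0.0003 -0.0004  0.0002] [ 0.     -0.0003 -0.0007]
[[278.8589 186.4693]]
[[278.7168 337.5788]]
tip [[280.0795  85.428 ]]
```

View pics/a1c.png

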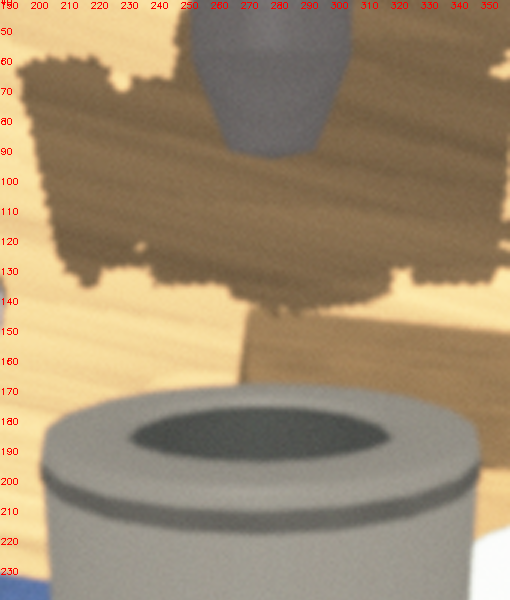

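```bash
cat >> m.py <<'E'
L=.0014
def rep(s,d):
    e=np.array(manip.current_tool_pos())-sp(s,d,L); f=np.array(manip.current_force())
    print('s %.4f'%s,'err(z,x,y)',np.array([e@sz,e@sx,e@sy]),'F',np.array([f@sz,f@sx,f@sy]),'t %.2f'%manip.current_clock())
    return np.array([f@sz,f@sx,f@sy])
E
python3 - <<'E'
from m import *
D=-.0025
for s in (.235,.195,.17,.14):
    manip.servo_line(sp(s,D,L),vel=.1);manip.sleep(.1)
    F=rep(s,D)
    if np.abs(F[1:]).max()>8: break
snap('wrist','b1');snap('side','b1s');snap('scene','b1t')
E
python3 -c "
import cv2
a=cv2.imread('pics/b1.png');b=cv2.imread('pics/b1s.png')[60:270,120:400];b=cv2.resize(b,(560,420));cv2.imwrite('pics/b1b.png',cv2.resize(cv2.hconcat([a,b]),(800,300)))"
```

```text
s 0.2350 err(z,x,y) [ 0.0006 -0.0001  0.0001] F [-0.0584  1.0132  0.413 ] t 13.24
s 0.1950 err(z,x,y) [ 0.0015 -0.0002  0.0001] F [-0.3184  0.8602  0.0885] t 13.89
s 0.1700 err(z,x,y) [ 0.0014 -0.0002  0.0002] F [ 0.1017 -0.1715  0.2207] t 14.39
s 0.1400 err(z,x,y) [ 0.0016 -0.0002  0.0002] F [-0.5555  0.2807 -0.2345] t 14.94
```

View pics/b1b.png

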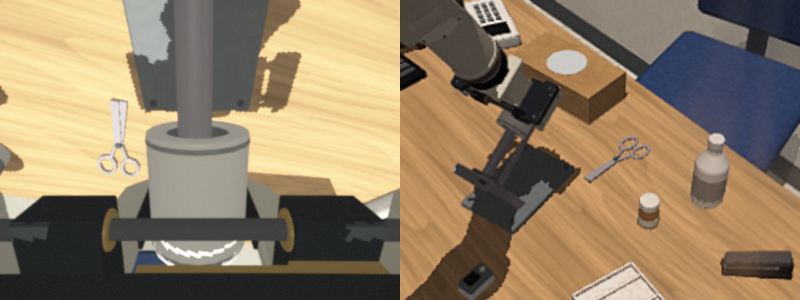

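```bash
cat >> m.py <<'E'
def home(s0,s1,D,fmax=9):
    s=s0
    while s>s1:
        s-=.0015
        manip.servo_line(sp(s,D,L),vel=.05);manip.sleep(.08)
        F=rep(s,D)
        if F[0]>fmax: return s
    return s
E
python3 - <<'E'
from m import *
D=-.0025
for s in (.1,.07,.053):
    manip.servo_line(sp(s,D,L),vel=.1);manip.sleep(.1)
    F=rep(s,D)
    if np.abs(F).max()>10: raise SystemExit
print(home(.053,.040,D),manip.current_q(),manip.current_finger_gap())
snap('wrist','c1');snap('side','c1s')
E
python3 -c "
import cv2
a=cv2.imread('pics/c1.png');b=cv2.imread('pics/c1s.png')[60:270,120:400];b=cv2.resize(b,(560,420));cv2.imwrite('pics/c1b.png',cv2.resize(cv2.hconcat([a,b]),(800,300)))"
```

```text
s 0.1000 err(z,x,y) [ 0.0015 -0.0001  0.0003] F [-0.5143  0.9555 -0.069 ] t 15.74
s 0.0700 err(z,x,y) [ 0.0017 -0.0001  0.0002] F [-0.2595  0.4306  1.1612] t 16.29
s 0.0530 err(z,x,y) [ 0.0015 -0.      0.0001] F [ 0.0204  1.5124 -0.3263] t 16.71
s 0.0515 err(z,x,y) [ 0.0002 -0.      0.    ] F [-0.5543  0.3056 -0.1551] t 17.04
s 0.0500 err(z,x,y) [ 0.0012 -0.0001  0.0001] F [ 3.6159  3.2233 -0.9789] t 17.38
s 0.0485 err(z,x,y) [ 0.0028 -0.0002  0.    ] F [7.0157 4.5634 0.0262] t 17.71
s 0.0470 err(z,x,y) [ 0.0043 -0.0003 -0.    ] F [10.1497  5.2109 -0.5174] t 18.04
0.04699999999999999 [-0.1287  0.2908 -0.3959  2.3229  1.4669  0.2104 -0.0333] 0.05947405435756656
```

View pics/c1b.png

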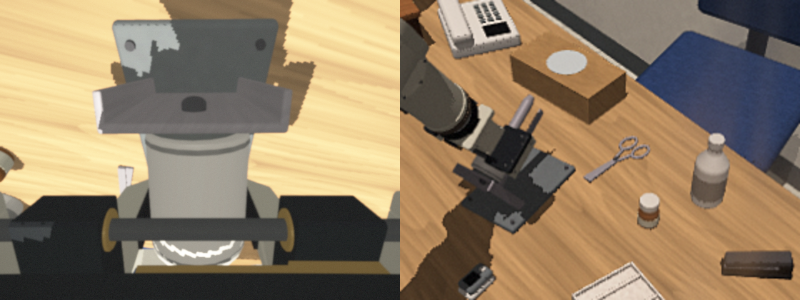

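```bash
python3 - <<'E'
from m import *
D=-.0025
effector.open_jaws();manip.sleep(.2);rep(.047,D);print(manip.current_finger_gap())
manip.servo_line(sp(.055,D-.06,L),vel=.15)
manip.servo_line(sp(.10,-.15,L),vel=.2);manip.sleep(.15)
rep(.10,-.15)
snap('wrist','d1');snap('side','d1s')
E
python3 -c "
import cv2
a=cv2.imread('pics/d1.png');b=cv2.imread('pics/d1s.png')[100:240,130:316];b=cv2.resize(b,(560,420));cv2.imwrite('pics/d1b.png',cv2.resize(cv2.hconcat([a,b]),(800,300)))"
```

```text
s 0.0470 err(z,x,y) [ 0. -0. -0.] F [-0.361   0.1698  0.6096] t 19.07
0.0919626687914974
s 0.1000 err(z,x,y) [-0.0012  0.0008  0.0001] F [-0.914   0.3987  0.7927] t 20.82
```

View pics/d1b.png

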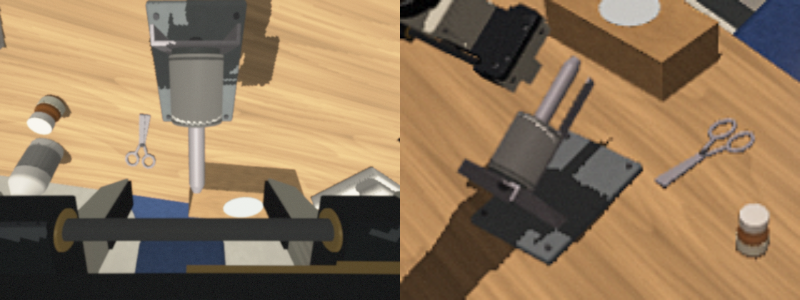

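```bash
python3 - <<'E'
from m import *
D=-.0025
pick('m',.005)
manip.servo_line(manip.current_tool_pos()+np.array([0,0,.06]),vel=.25)
manip.move_pose(sp(.28,-.04,-.06),o2.as_quat())
manip.servo_line(sp(.235,D,L),vel=.15); manip.sleep(.3)
rep(.235,D);print(manip.current_q())
snap('wrist','a2')
im=cv2.imread('pics/a2.png');im=cv2.resize(im[0:260,190:360],None,fx=3,fy=3,interpolation=cv2.INTER_CUBIC)[:600]
for i in range(0,170,10):cv2.putText(im,str(190+i),(i*3,8),0,.3,(0,0,255),1)
for i in range(0,200,10):cv2.putText(im,str(i),(0,i*3+4),0,.3,(0,0,255),1)
cv2.imwrite('pics/a2c.png',im)
E
```

```text
at [ 0.0006 -0.0003  0.0008] [-0.0212  0.4903  0.0934]
gap 0.0598287861412306 [0.7597 0.0035 0.7783]
lifted gap 0.05992709263546126 [-0.1211 -0.0025 -1.4403] 25.8
s 0.2350 err(z,x,y) [ 0.0008 -0.0003 -0.001 ] F [-0.2227  0.54   -0.3178] t 28.84
[-0.1135  0.3727 -0.3795  1.8993  0.5369  0.4202  0.9798]
```

View pics/a2c.png

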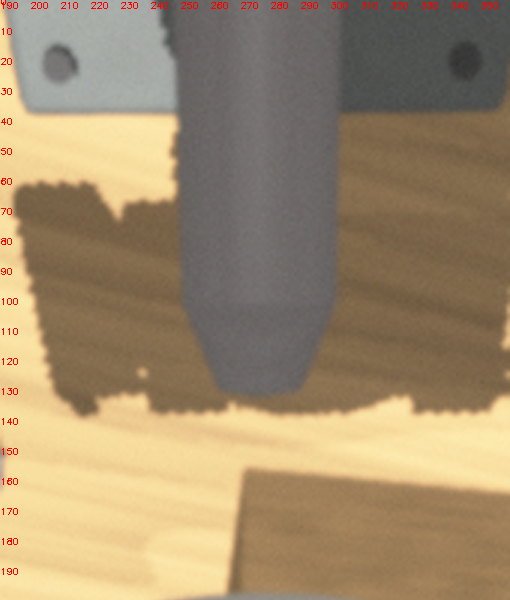

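```bash
python3 - <<'E'
from m import *
D=-.0025
for s in (.19,.17,.14,.118):
    manip.servo_line(sp(s,D,L),vel=.1);manip.sleep(.1)
    F=rep(s,D)
    if np.abs(F).max()>8: break
else:
    print(home(.118,.098,D),manip.current_q(),manip.current_finger_gap())
snap('wrist','c2');snap('side','c2s')
E
python3 -c "
import cv2
a=cv2.imread('pics/c2.png');b=cv2.imread('pics/c2s.png')[60:270,120:400];b=cv2.resize(b,(560,420));cv2.imwrite('pics/c2b.png',cv2.resize(cv2.hconcat([a,b]),(800,300)))"
```

```text
s 0.1900 err(z,x,y) [ 0.0015 -0.0002  0.0002] F [-0.3762  0.4007  0.1759] t 29.59
s 0.1700 err(z,x,y) [ 0.0011 -0.0001  0.0002] F [-0.3507  1.0638  0.3589] t 30.04
s 0.1400 err(z,x,y) [ 0.0016 -0.0002  0.0003] F [-0.3117  0.5673  0.8677] t 30.59
s 0.1180 err(z,x,y) [ 0.0015 -0.0001  0.0003] F [-0.2197  1.135   0.0502] t 31.06
s 0.1165 err(z,x,y) [ 0.0003 -0.     -0.0001] F [-0.616   0.8074 -0.0847] t 31.39
s 0.1150 err(z,x,y) [-0.0001  0.      0.    ] F [-0.3733  1.0516  0.7322] t 31.73
s 0.1135 err(z,x,y) [-0.  0.  0.] F [-0.4599  1.3353 -0.2327] t 32.06
s 0.1120 err(z,x,y) [-0.  0.  0.] F [-0.4633  0.7685 -0.2319] t 32.39
s 0.1105 err(z,x,y) [ 0.0007 -0.0001  0.0001] F [ 1.5097  1.5949 -0.6477] t 32.73
s 0.1090 err(z,x,y) [ 0.0022 -0.0003  0.0001] F [ 4.8841  1.4661 -1.1085] t 33.06
s 0.1075 err(z,x,y) [ 0.0038 -0.0006  0.0001] F [ 6.7722  2.6097 -1.6028] t 33.39
s 0.1060 err(z,x,y) [ 0.0053 -0.0008  0.0001] F [ 9.6531  2.5925 -1.4481] t 33.73
0.10599999999999998 [-0.2687  0.2854 -0.2182  2.1997  0.8377  0.2017  0.606 ] 0.05929376437698362
```

View pics/c2b.png

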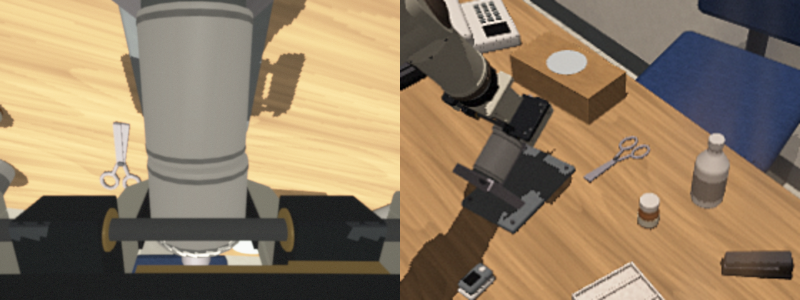

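```bash
python3 - <<'E'
from m import *
D=-.0025
effector.open_jaws();manip.sleep(.15)
manip.servo_line(sp(.112,D-.06,L),vel=.15)
manip.servo_line(sp(.14,-.13,L),vel=.2);manip.sleep(.1)
snap('wrist','d2');snap('side','d2s')
pick('n',0)
manip.servo_line(manip.current_tool_pos()+np.array([0,0,.06]),vel=.25)
manip.move_pose(sp(.28,-.04,-.06),o2.as_quat())
manip.servo_line(sp(.215,D,L),vel=.15); manip.sleep(.3)
rep(.215,D);print(manip.current_q())
snap('wrist','a3');snap('side','a3s')
E
python3 -c "
import cv2
a=cv2.imread('pics/d2.png');b=cv2.imread('pics/a3.png')
cv2.imwrite('pics/d2b.png',cv2.resize(cv2.hconcat([a,b]),(800,300)))"
```

```text
at [ 0.0006 -0.0003  0.0008] [ 0.2097 -0.8227 -1.3702]
gap 0.0597503492667978 [-0.2946 -0.7741  0.2027]
lifted gap 0.05915178049771052 [-0.1692  1.0574 -0.8004] 41.1833
s 0.2150 err(z,x,y) [ 0.0007 -0.0002 -0.0008] F [-0.135   0.3592 -0.0746] t 44.65
[-0.1565  0.3522 -0.3277  1.9494  0.5263  0.3797  0.9738]
```

View pics/d2b.png

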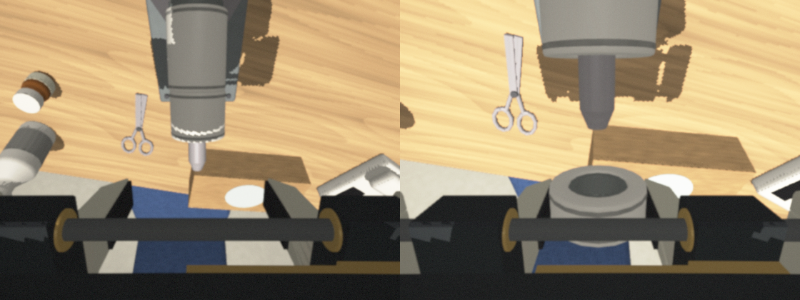

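```bash
python3 - <<'E'
from m import *
D=-.0025
for s in (.185,.165,.15):
    manip.servo_line(sp(s,D,L),vel=.1);manip.sleep(.1)
    F=rep(s,D)
    if np.abs(F).max()>8: break
else:
    print(home(.15,.132,D,12),manip.current_finger_gap())
snap('wrist','c3')
E
```

```text
s 0.1850 err(z,x,y) [ 0.0014 -0.0002  0.0002] F [0.4755 0.6317 0.4986] t 45.30
s 0.1650 err(z,x,y) [ 0.0012 -0.0001  0.0002] F [ 0.3164  0.442  -0.2603] t 45.75
s 0.1500 err(z,x,y) [ 0.0009 -0.0001  0.0002] F [-0.0708 -0.3069 -0.5212] t 46.15
s 0.1485 err(z,x,y) [ 0.0002  0.     -0.    ] F [-0.1112 -0.5304  0.007 ] t 46.48
s 0.1470 err(z,x,y) [-0.0001  0.      0.    ] F [-0.9428 -0.3203  1.1058] t 46.82
s 0.1455 err(z,x,y) [-0. -0.  0.] F [-0.006   0.9458  0.6933] t 47.15
s 0.1440 err(z,x,y) [-0.  0. -0.] F [0.0815 1.112  1.1194] t 47.48
s 0.1425 err(z,x,y) [ 0.0006 -0.0001  0.0001] F [ 1.1013  0.8038 -0.2709] t 47.82
s 0.1410 err(z,x,y) [ 0.0021 -0.0004  0.0001] F [ 4.8242  1.6766 -0.8323] t 48.15
s 0.1395 err(z,x,y) [ 0.0036 -0.0006  0.0001] F [ 7.1937  2.5082 -1.8111] t 48.48
s 0.1380 err(z,x,y) [ 0.0052 -0.0009  0.0002] F [ 9.5922  3.3846 -1.4546] t 48.82
s 0.1365 err(z,x,y) [ 0.0067 -0.0012  0.0002] F [11.668   3.2951 -1.3952] t 49.15
s 0.1350 err(z,x,y) [ 0.0082 -0.0015  0.0002] F [13.756   2.8763 -1.8812] t 49.48
0.13499999999999998 0.05934391633461909
```

View pics/c3.png

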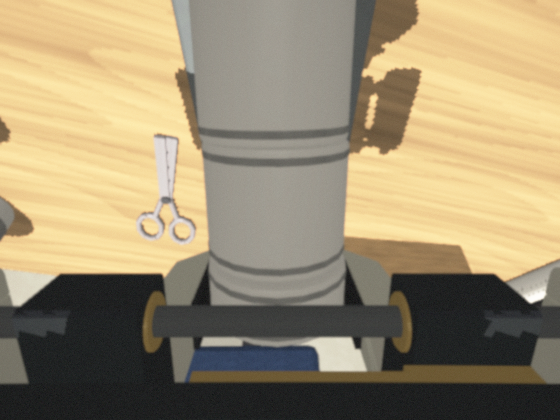

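```bash
python3 - <<'E'
from m import *
D=-.0025
manip.servo_line(sp(.140,D,L),vel=.05)
effector.open_jaws();manip.sleep(.15)
manip.servo_line(sp(.145,D-.06,L),vel=.15)
manip.servo_line(sp(.16,-.14,L),vel=.2);manip.sleep(.3)
snap('wrist','d3');snap('side','d3s');snap('scene','d3t');print(manip.current_clock())
a=cv2.imread('pics/d3.png')[:260,150:400];a=cv2.resize(a,(400,416))
b=cv2.imread('pics/d3s.png')[100:240,150:285];b=cv2.resize(b,(400,416))
cv2.imwrite('pics/d3b.png',cv2.hconcat([a,b]))
E
```

```text
52.2
```

View pics/d3b.png

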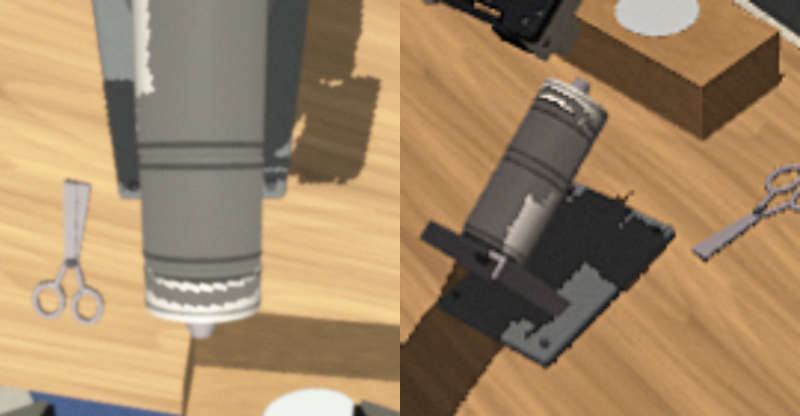

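View pics/d3s.png

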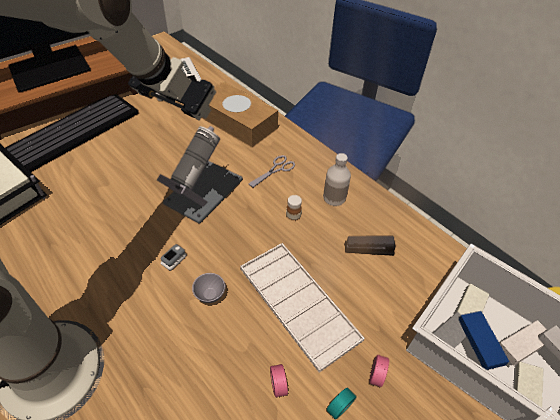

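The three reels are on the spindle and the bystanders haven't moved. Before handing in I'll zoom in on the joint between the middle and narrow reels.

```bash
python3 - <<'E'
import cv2
a=cv2.imread('pics/d3.png')[70:230,215:335];a=cv2.resize(a,(450,600),interpolation=cv2.INTER_CUBIC)
cv2.imwrite('pics/d3z.png',a)
E
```

```text
(no output)
```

View pics/d3z.png

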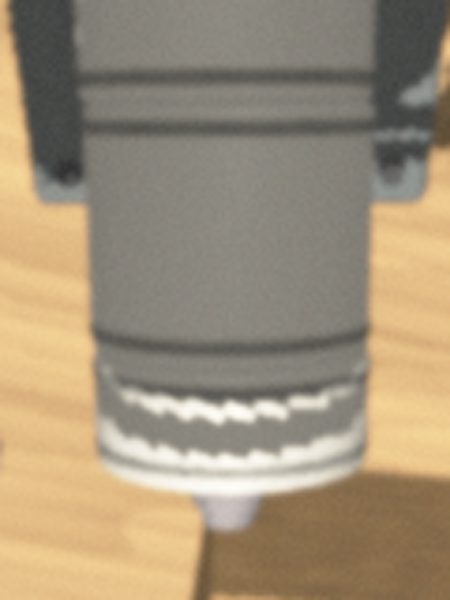

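```bash
python3 - <<'E'
from m import *
import json
c={k:np.array(v) for k,v in json.load(open('d3.json')).items()}
L0=sy*L
def circ(s,r,d): 
    a=np.linspace(0,2*np.pi,73);return [root+L0+sz*s+sx*(d+r*np.cos(t))+sy*r*np.sin(t) for t in a]
for sh in (0,.002,.004,.006):
    print(sh,'tip',proj(c,circ(.165+sh,.0055,0))[:,1].max(),'end',[ (g,proj(c,circ(.150+sh+g,.03,.0035))[:,1].max().round(1)) for g in (0,.002,.004)])
print('seen 210.5, 201.2')
E
```

```text
0 tip 209.116332268161 end [(0, np.float64(198.6)), (0.002, np.float64(201.2)), (0.004, np.float64(203.7))]
0.002 tip 211.43819095678182 end [(0, np.float64(201.2)), (0.002, np.float64(203.7)), (0.004, np.float64(206.3))]
0.004 tip 213.75028279476186 end [(0, np.float64(203.7)), (0.002, np.float64(206.3)), (0.004, np.float64(208.8))]
0.006 tip 216.05267882352257 end [(0, np.float64(206.3)), (0.002, np.float64(208.8)), (0.004, np.float64(211.3))]
seen 210.5, 201.2
```

The visual check puts the total gap at no more than about 1 mm, which is within its error. There is time left, so I'll give the end face a gentle push with closed fingers to seat the stack.

```bash
python3 - <<'E'
from m import *
D=-.017-GD
effector.close(10);print(manip.current_finger_gap())
manip.servo_line(sp(.195,-.12,L),vel=.25)
manip.servo_line(sp(.195,D,L),vel=.2);manip.sleep(.1);rep(.195,D)
manip.servo_line(sp(.168,D,L),vel=.1);manip.sleep(.05);rep(.168,D)
s=.168
while s>.150:
    s-=.002
    manip.servo_line(sp(s,D,L),vel=.06)
    if rep(s,D)[0]>13: break
    if manip.current_clock()>62: break
manip.servo_line(sp(.185,D,L),vel=.15)
manip.servo_line(sp(.19,-.15,L),vel=.25);manip.sleep(.3)
snap('wrist','e3');snap('side','e3s');print(manip.current_clock(),manip.current_force())
a=cv2.imread('pics/e3.png')[:300,150:400];a=cv2.resize(a,(400,480))
b=cv2.imread('pics/e3s.png')[100:240,150:267];b=cv2.resize(b,(400,480))
cv2.imwrite('pics/e3b.png',cv2.hconcat([a,b]))
E
```

```text
0.000611855410511614
s 0.1950 err(z,x,y) [ 0.001  -0.0013  0.0004] F [-0.4489 -0.2472  0.7641] t 54.62
s 0.1680 err(z,x,y) [ 0.0013 -0.0007  0.0001] F [ 0.5331 -0.1213 -0.4286] t 55.08
s 0.1660 err(z,x,y) [ 0.0004 -0.     -0.0001] F [-0.2482  0.5716  0.2783] t 55.33
s 0.1640 err(z,x,y) [-0.0002  0.0001 -0.    ] F [ 0.5297 -0.1969  1.0665] t 55.58
s 0.1620 err(z,x,y) [ 0.0006 -0.0002  0.0001] F [0.7448 1.0317 0.0252] t 55.83
s 0.1600 err(z,x,y) [ 0.0025 -0.0006  0.0002] F [ 5.9594  0.5592 -1.1231] t 56.08
s 0.1580 err(z,x,y) [ 0.0044 -0.001   0.0004] F [ 8.3296  1.2358 -0.8099] t 56.33
s 0.1560 err(z,x,y) [ 0.0063 -0.0014  0.0005] F [11.7177  1.0264 -0.9924] t 56.58
s 0.1540 err(z,x,y) [ 0.0083 -0.0019  0.0007] F [13.2185  0.9188 -0.6391] t 56.83
58.2 [-0.0912  0.2965  0.3715]
```

View pics/e3b.png

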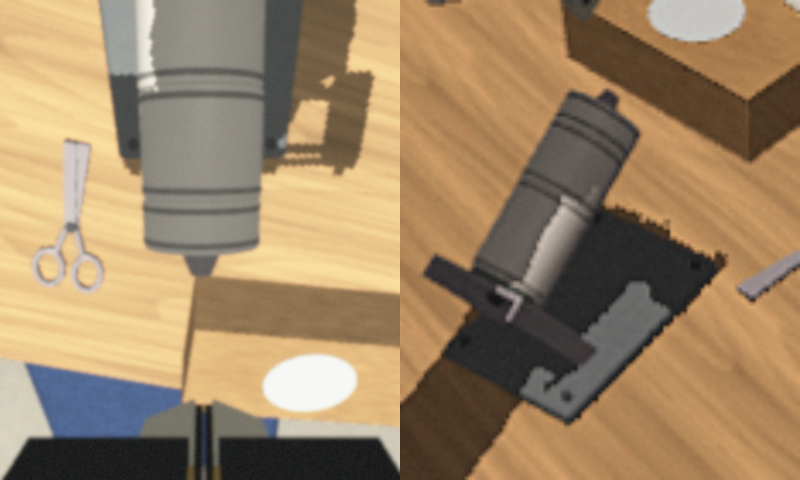

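```bash
python3 -c "
from bench import manip
manip.hand_in();print(manip.current_clock())"
```

```text
the job is handed in; nothing more can be done
the job is handed in; nothing more can be done
```

All three reels are on the spindle in the order asked: wide against the back disc, then middle, then narrow at the free end. I pressed each one home to about 10–14 N and let go. I then gave the end face a gentle push to 13 N with the fingers shut, backed clear, and handed the job in at about 58 s.

**Last checks:**
- **Fit:** the last wrist and side pictures show no visible gaps. About 15 mm of tip is left showing, as expected, and image measurement put the total gap at 1 mm or less, within its error. The middle and narrow reels stopped within 0.5 mm of where I predicted from the wide reel's stop.
- **Surroundings:** after the last reel was placed, the side picture showed the bystanders and the pink and turquoise look-alikes where they started.

**Disagreements:**
- **Cameras:** the fixed scene and side cameras disagreed by about 13 mm at desk level, so I relied on close wrist-camera views.
- **Stop position:** all three reels stopped 5–6 mm further out than my first estimate. The end-face push stopped only about 3 mm out. I put the difference down to bias in where I thought I had gripped along the bore, not a gap, but I did not confirm that separately.

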